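# Push a lemon through a juicer's flap gate and press it onto the screw

### The arm

A 6-joint arm with a two-finger parallel gripper is mounted at the origin on the work surface; the furniture and walls round the work are solid. World frame = base frame: x ahead of the robot, y to its left, z up, the work surface at z = 0. Lengths are in m, angles in rad, forces in N, time in s.
With the tool pointing down it reaches from about 0.25 to 0.725 m from the base axis. Payload 4 kg.
Tool frame: the origin (TCP) lies on the centre line of the jaws, within the pads' length; the fingertips stand 22 mm ahead of it and the grasp point (between the pads) lies 3 mm ahead of it; z points along the fingers, y is the line along which they close (so a half turn about z gives the same grasp; the last joint's range is limited). The gripper opens to 85 mm and grips with 20 to 120 N. Pads are 22 mm wide; open, the fingers measure 114 mm over their backs; the gripper's body (76 mm by 85 mm) begins 54 mm behind the grasp point. The pads swing forward as they close: fully open they stand 13 mm farther back than shut.
Start: joints at [1.187, 0.241, 0.005, 1.335, 0, 1.571], TCP at [0.187, 0.464, 0.253] pointing down, gripper open.
Joint ranges: [-2.72, 2.72], [-1.05, 1.87], [-1.09, 1.28], [-1.99, 2.15], [-1.42, 1.44], [-3.14, 3.14]. Speed limits (rad/s): [2.79, 2.79, 3.14, 3.14, 3.14, 3.14].

### API

Orientations are given as a unit quaternion [x, y, z, w].
In Python, from workcell import bot gives the robot as it stands.
- The arm moves only by the shell command python3 -m inch 'ROWS'. ROWS is JSON, one flat list of numbers, 7 for each row, row after row: the shift along the world's x, y, z in mm, then the turn, a rotation vector about the world's x, y, z in rad, then the opening in per cent of the stroke, from 0 (shut) to 100 (fully open). A call has 1 to 8 rows; each row is the pose to reach, as a shift and turn from the pose commanded when the call began; what a row does not reach only later rows make up. A row lasts 1/12 s, in which the tool goes at most 41.7 mm and 7.16 degrees, less where a joint would pass 70% of its speed; a pose out of reach is approached as far as the arm can. A call with a gripper value outside its range is refused whole. The fingers move at their own pace and stop on an object; the grip force is fixed at half the most. Time passes only in rows, so rows that repeat a pose let the fingers close. It gives the time, the measured TCP pose, the force, the opening and the grip force at its end, in the units of the state.
- bot.get_obs(): the state, without advancing time (a new reading comes with each control period).
- bot.camera(name): name is "side" or "top" or "wrist"; returns the picture (400x640x3 uint8, blue, green, red); there is no depth.
- bot.camera_info(name): a dict with "intrinsics" (3x3 intrinsics, pixels), "camera_from_world" (4x4, takes a point from world to camera coordinates); the wrist camera has in their place "hand_eye" (4x4, takes a point from camera to tool coordinates, whose origin is the TCP and whose axes are the flange's). Camera axes: x right, y down, z forward; pixel columns grow to the right and rows downward; lengths in m; the calibration is good to about 2 mm. A picture is of the moment at which its call begins: read the wrist's pose just before it. camera_info takes no time and is no camera call.
- bot.job_done(): hands the job in; it is judged then, once.
Trained networks look in the newest picture that a camera, given by its name, has taken for a name from the list of things; names that differ only in an ending like _2 or _b are one class to them, and where a whole thing is asked for, a point or a joint stands for the part that bears it (a point fixed in the world has none). Each returns a list of dicts, best first, with "confidence" (0 to 1); they miss things now and then, are a little off and sometimes report something else, mostly with a low value. They report only what shows in the picture. A call takes as long as a camera call. They do not tell look-alikes from the thing itself.
- bot.silhouettes(camera, target): "mask" (400x640 bool, what is visible of it) and "uv" ([column, row] in pixels, amid what is visible of it).
- bot.spot_point(camera, target): "uv" ([column, row] in pixels: a listed point, or the origin of a listed thing).
The state is a dict: "clock": time; "joint_pos": joint angles; "joint_vel": joint speeds; "tau": joint torques, N m; "eef_pos": TCP position; "tool_rot": TCP orientation; "ft_force": force on the tool from outside, world axes, zero at the start; "ft_torque": the same for the moment, N m; "grip_width": finger opening in m; "grasp_force": force on a finger pad.
Only numpy, scipy, OpenCV 4.12 (cv2) and the standard library are available. Lean on these libraries where they do the work, as an engineer would, in place of code of your own. Each camera call takes 0.05 s, during which the arm holds its last target. There are 200 camera calls.

### The job

Load the slow juicer: set the lemon in its feed chute, lying on the closed orange flap gate, then take the white pusher by its black grip and push the lemon down through the gate. Bed the lemon on the screw: follow it down as the screw gives, until it bears a steady press of about 12 newtons for a second; never press above 18 newtons, or it bruises and jams the screw. Then draw the pusher out so that the gate swings shut over the lemon, and stand the pusher upright on the worktop again, clear of the juicer; do not jolt the juicer, and leave the garlic and the mug where they stand.

Things in the scene. Friction and masses are not known exactly. Their poses are not given: they have to be found in the camera images.
- juicer: Compact horizontal slow juicer, fixed, 150 (x) x 321 (y) x 200 mm high. Origin on the worktop under the centre of its vertical feed chute; z up; +y runs from the chute to the white motor housing (130 x 128 mm, 142 mm high, y 65 to 193 mm); grey drum and outlet reach to y = -128 mm, a capped spout to x = -72 mm.
- chute_mouth (a point): Centre of the chute's opening, 178 mm above the worktop, axes as the juicer. The chute is a clear rectangular shaft, inside 84 mm (x) by 94 mm (y). Round its opening lies a black loading tray, inside 140 (x) x 158 mm (y), floor at 178 mm, rim at 200 mm. Two orange flaps close the chute 20 mm below the opening; the lemon lying on them sticks out of the chute, centre at about 186 mm.
- chamber (a point): Middle of the feed chamber under the gate, 55 mm above the worktop. In it lies a rigid steel screw along juicer y, core 24, two steep flights 52 mm in diameter, axis at 40 mm; where the flights stopped is out of sight, and the screw turns stiffly and gives 0 to 10 mm as the lemon beds. A bedded lemon's top is 98 to 125 mm above the worktop (centre 73 to 100): it must be felt.
- flap_left (a joint): Gate flap on the +y side: orange plate 78 x 41 x 3 mm, hinged on a level pin along juicer x at y = 43, z = 158 mm. 0 = level, shut; grows to 1.45 rad swinging down. A light spring shuts it (0.07 N m shut, 0.11 open): the lemon's weight does not open it, pushing the lemon through the pair takes about 4 to 10 N; it swings shut once nothing (pusher, lemon) stands in it.
- flap_right (a joint): The other flap, mirrored: hinged at juicer y = -43 mm. 0 = shut, grows to 1.45 rad as it swings down. Both flaps rub on a pusher standing between them, with 1 to 2 N along its stroke.
- lemon: Yellow lemon, loose, 70 long x 52 wide x 51 mm high, about 0.085 kg, lying on the worktop. Origin at the underside below its middle as it lies at the start (turns with the lemon); its long axis is x. Take it across its width (y), from above.
- lemon_center (a point): Centre of the lemon, 25.5 mm from its origin along its z.
- pusher: Pusher of the juicer, loose, 0.14 kg, 121 mm high, standing upright on the worktop. Origin at the centre of its flat underside, z along it to the top: white shaft 54 mm diameter up to 76 mm, white flange 66 mm diameter from 76 to 81 mm, black round grip 30 mm diameter from 81 to 121 mm.
- pusher_grip (a point): Point on the pusher's axis in its black grip, 103 mm above its underside: take it here from above (fingertips then just clear the flange).
- garlic: Garlic bulb, 56 mm, loose on the worktop; a bystander. Origin under its middle.
- mug: White mug, 79 mm across, 89 mm high, loose on the worktop; a bystander. Origin under its middle.
Things that resemble listed ones, but are neither listed nor needed, are in the scene too. Leave any pink, purple or red look-alike of the pusher alone.

How it is judged:
By the outcome, as a careful person would: the job done as asked, in the order asked, and still so for the second after the job is handed in, with the robot touching nothing.
It also fails if it takes over 72 s, if anything falls off the work surface, if the arm or the gripper's body presses on something with over 40 N, if the wrist force passes 120 N, or if a joint passes its speed limit or range.

## Working session

There is one attempt and no reset: what is moved stays moved. The work goes in short steps, Python scripts to look and compute and a shell command to move; the robot and the scene stay as the last step left them, time stands still between calls to the robot, and variables do not carry over. Pictures are saved under pics/ and viewed, at most 10 in all, crops included, and the job is handed in when it is done.

```bash
mkdir -p pics
cat > h.py <<'E'
import numpy as np, cv2
from workcell import bot
from scipy.spatial.transform import Rotation as R
def ray(cam,uv,obs=None):
    i=bot.camera_info(cam); K=np.array(i["intrinsics"])
    d=np.linalg.inv(K)@np.array([uv[0],uv[1],1.])
    if cam=="wrist":
        o=obs or bot.get_obs(); H=np.array(i["hand_eye"]); Rt=R.from_quat(o["tool_rot"]).as_matrix()
        return Rt@H[:3,3]+np.array(o["eef_pos"]), Rt@H[:3,:3]@d
    T=np.array(i["camera_from_world"]); return -T[:3,:3].T@T[:3,3], T[:3,:3].T@d
def atz(cam,uv,z,obs=None):
    c,d=ray(cam,uv,obs); return c+d*(z-c[2])/d[2]
def tri(rs):
    A=np.zeros((3,3));b=np.zeros(3)
    for c,d in rs:
        d=d/np.linalg.norm(d);P=np.eye(3)-np.outer(d,d);A+=P;b+=P@c
    x=np.linalg.solve(A,b); return x,[np.linalg.norm((np.eye(3)-np.outer(d,d)/(d@d))@(x-c)) for c,d in rs]
E
python3 - <<'E'
from h import *
np.set_printoptions(precision=3,suppress=True)
o=bot.get_obs();print(o)
for c in("side","top"):
    im=bot.camera(c);cv2.imwrite(f"pics/{c}0.png",im)
    print(c,ray(c,(320,200)))
    for t in("juicer","chute_mouth","lemon","lemon_center","pusher","pusher_grip","garlic","mug"):
        for r in bot.spot_point(c,t)[:4]: print(c,t,np.round(r["uv"],1),round(r["confidence"],2))
E
```

```text
{'clock': 0.0, 'joint_pos': array([1.187, 0.241, 0.004, 1.335, 0.   , 1.571]), 'joint_vel': array([-0.001,  0.001,  0.001, -0.001, -0.001, -0.001]), 'tau': array([  0.001, -37.232,  25.241,   0.017,   0.   ,  -0.   ]), 'eef_pos': array([0.187, 0.463, 0.252]), 'tool_rot': array([ 0.191,  0.982, -0.001, -0.   ]), 'ft_force': array([-0.63 ,  0.631, -0.846]), 'ft_torque': array([ 0.002,  0.019, -0.033]), 'grasp_force': 0.0, 'grip_width': 0.08533916418571336}
side (array([0.146, 1.223, 1.083]), array([ 0.204, -0.746, -0.635]))
side juicer [326.9 204.7] 0.97
side chute_mouth [325.4 159.4] 0.74
side lemon [347.2 158.4] 0.61
side lemon_center [309.3 270.2] 0.68
side lemon_center [327.7 207.3] 0.51
side lemon_center [348.4 152.9] 0.41
side pusher [312.4 295.3] 0.98
side pusher [349.1 311.2] 0.93
side pusher [287.5 266.6] 0.76
side pusher [333.  266.8] 0.61
side pusher_grip [330.9 241.8] 0.84
side pusher_grip [355.5 282.4] 0.79
side pusher_grip [287.  238.6] 0.64
side pusher_grip [309.7 268.8] 0.57
side garlic [260.6 289.4] 0.61
side mug [295.3 157.5] 0.57
top (array([0.254, 0.015, 1.258]), array([ 0.204,  0.018, -0.979]))
top juicer [341.8 220.8] 0.68
top chute_mouth [343.  201.8] 0.68
top lemon [434.8 219.6] 0.77
top lemon_center [436.6 216.7] 0.5
top pusher [249.7 204.6] 0.98
top pusher [219.2 234.2] 0.93
top pusher [253.4 244.7] 0.87
top pusher [207.7 275.3] 0.83
top pusher_grip [246.2 236.6] 0.95
top pusher_grip [195.1 273.3] 0.94
top pusher_grip [210.6 232. ] 0.78
top pusher_grip [240.2 196.6] 0.7
top garlic [215.  188.6] 0.5
top mug [409.3 158.3] 0.61
```

Run:
```python
import cv2
a=cv2.imread("pics/top0.png")[120:340,150:490];cv2.imwrite("pics/topc.png",cv2.resize(a,None,fx=2.3,fy=2.3,interpolation=cv2.INTER_CUBIC))
a=cv2.imread("pics/side0.png")[100:340,210:470];cv2.imwrite("pics/sidec.png",cv2.resize(a,None,fx=2.5,fy=2.5,interpolation=cv2.INTER_CUBIC))
```

```text
(no output)
```

View pics/topc.png

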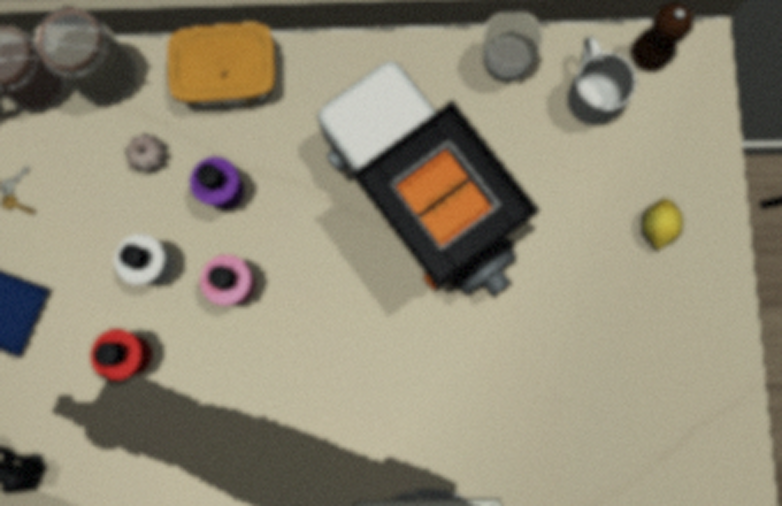

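View pics/sidec.png

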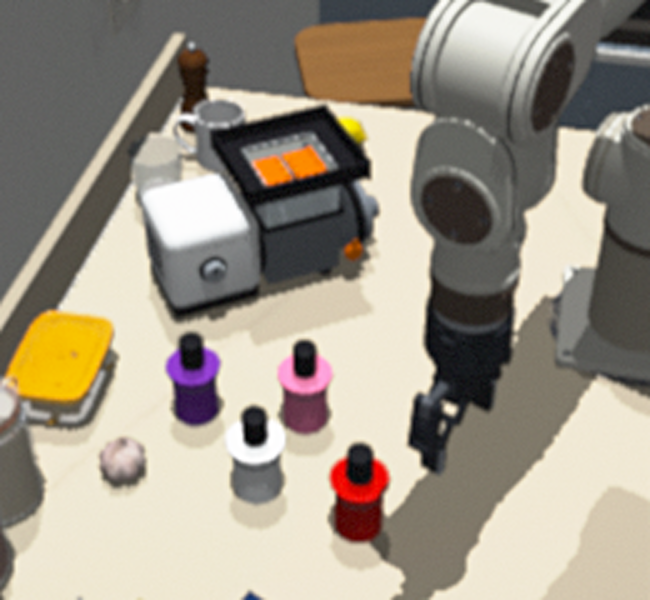

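The candidates for the pusher in the top picture are white (211,234), purple (245,200), pink (249,242) and red (202,275). I choose the white one, which the side crop confirms at (312,282). The only lemon is at (437,217), and the orange gate is at about (343,205).

Run:
```python
from h import *
np.set_printoptions(precision=4,suppress=True)
im=cv2.imread("pics/top0.png"); 
print("mouth tri",tri([ray("top",(343,201.8)),ray("side",(325.4,159.4))]))
print("pusher base",tri([ray("top",(219.2,234.2)),ray("side",(312.4,295.3))]),atz("side",(312.4,295.3),0),atz("top",(219.2,234.2),0))
print("grip",tri([ray("top",(210.6,232)),ray("side",(309.7,268.8))]))
print("lemon",atz("top",(434.8,219.6),0),atz("top",(436.6,216.7),.0255))
for n,t,z in(("lemon_center","lemon",.0255),("garlic","garlic",.02),("mug","mug",.089)):
    print(n,[(np.round(atz("top",r["uv"],0),3)) for r in bot.spot_point("top",t)[:1]])
hsv=cv2.cvtColor(im,cv2.COLOR_BGR2HSV)
# flaps
m=cv2.inRange(hsv,(5,150,120),(20,255,255)); m[:, :310]=0;m[:,380:]=0;m[:175]=0;m[235:]=0
n,l,s,c=cv2.connectedComponentsWithStats(m); k=[i for i in range(1,n) if s[i,4]>30];print(s[k],c[k])
pts=np.argwhere(np.isin(l,[i for i in k if s[i,4]>150]))[:,::-1].astype(np.float32)
w=np.array([atz("top",p,.158)[:2] for p in pts]).astype(np.float32)
print("flaps rect",cv2.minAreaRect(w*1000), w.mean(0))
box=cv2.boxPoints(cv2.minAreaRect(w*1000));print(box)
# black tray rim
m=cv2.inRange(hsv,(0,0,0),(180,255,60)); m[:, :295]=0;m[:,390:]=0;m[:160]=0;m[248:]=0
n,l,s,c=cv2.connectedComponentsWithStats(m);i=1+np.argmax(s[1:,4]);p=np.argwhere(l==i)[:,::-1]
w=np.array([atz("top",q,.2)[:2] for q in p]).astype(np.float32)*1000;print("tray",cv2.minAreaRect(w))
m=cv2.inRange(hsv,(20,110,60),(35,255,255)); m[:, :420]=0;m[:,460:]=0;m[:190]=0;m[245:]=0
p=np.argwhere(m>0)[:,::-1]; w=np.array([atz("top",q,.0255)[:2] for q in p]);mu=w.mean(0);e,v=np.linalg.eigh(np.cov((w-mu).T));print("lemon",len(p),mu,4*np.sqrt(e),v[:,1],np.degrees(np.arctan2(v[1,1],v[0,1])))
```

```text
mouth tri (array([ 0.467 , -0.0277,  0.1935]), [np.float64(0.0015461530711295688), np.float64(0.001546153071129522)])
pusher base (array([ 0.4125,  0.3649, -0.0078]), [np.float64(0.0009645249946260484), np.float64(0.000964524994625985)]) [0.4096 0.371  0.    ] [0.4125 0.3628 0.    ]
grip (array([0.4117, 0.362 , 0.0991]), [np.float64(0.004563019420336942), np.float64(0.004563019420337025)])
lemon [ 0.4426 -0.3229  0.    ] [ 0.4477 -0.3223  0.0255]
lemon_center [array([ 0.443, -0.323,  0.   ])]
garlic [array([0.563, 0.381, 0.   ])]
mug [array([ 0.647, -0.256,  0.   ])]
[[323 186  40  40 846]] [[342.3983 205.1927]]
flaps rect ((466.7719421386719, -27.041526794433594), (90.97482299804688, 78.31610870361328), 35.51072692871094) [ 0.4662 -0.0269]
[[406.9997 -21.5882]
 [452.4901 -85.3381]
 [526.5442 -32.4948]
 [481.0538  31.255 ]]Traceback (most recent call last):
  File "<stdin>", line 21, in <module>
  File "h.py", line 12, in atz
    c,d=ray(cam,uv,obs); return c+d*(z-c[2])/d[2]
        ~~~^^^^^^^^^^^^
  File "h.py", line 5, in ray
    i=bot.camera_info(cam); K=np.array(i["intrinsics"])
ValueError: time passes only in moves, steps and waits
```

```bash
sed -i 's/i=bot.camera_info(cam); K/i=info(cam); K/' h.py
cat >> h.py <<'E'
import functools
@functools.lru_cache
def info(c): return bot.camera_info(c)
np.set_printoptions(precision=4,suppress=True)
E
python3 - <<'E'
from h import *
im=cv2.imread("pics/top0.png"); hsv=cv2.cvtColor(im,cv2.COLOR_BGR2HSV)
def reg(lo,hi,u0,u1,v0,v1,z,name):
    m=cv2.inRange(hsv,lo,hi);k=np.zeros_like(m);k[v0:v1,u0:u1]=1;m=m*k
    n,l,s,c=cv2.connectedComponentsWithStats(m);i=1+np.argmax(s[1:,4]);p=np.argwhere(l==i)[:,::-1]
    w=np.array([atz("top",q,z)[:2] for q in p]);mu=w.mean(0);e,v=np.linalg.eigh(np.cov((w-mu).T))
    print(name,len(p),mu,4*np.sqrt(e),"axis deg",np.degrees(np.arctan2(v[1,1],v[0,1])),cv2.minAreaRect((w*1000).astype(np.float32)))
reg((0,0,0),(180,255,60),295,390,160,248,.2,"tray")
reg((18,100,50),(38,255,255),415,465,190,250,.0255,"lemon")
reg((0,0,120),(180,60,255),195,232,215,245,.081,"flange")
E
```

```text
tray 2225 [ 0.4537 -0.0303] [0.1956 0.2422] axis deg -148.62412919286785 ((461.1333923339844, -27.973876953125), (212.47434997558594, 152.41307067871094), 37.604835510253906)
lemon 265 [ 0.4473 -0.3257] [0.0501 0.0656] axis deg 157.60417056150803 ((447.7523193359375, -325.695556640625), (51.51451110839844, 57.27730178833008), 31.791566848754883)
flange 842 [0.421  0.3638] [0.1106 0.1336] axis deg 97.83005498180476 ((417.269775390625, 360.072509765625), (113.62236785888672, 87.61426544189453), 88.68746948242188)
```

```bash
python3 -m inch '[100,-300,60,0,0,0,100, 100,-300,60,0,0,0,100, 100,-300,60,0,0,0,100, 100,-300,60,0,0,0,100, 100,-300,60,0,0,0,100, 100,-300,60,0,0,0,100, 100,-300,60,0,0,0,100, 100,-300,60,0,0,0,100]'; python3 -c "
from h import *;print(bot.get_obs()['joint_pos'])"
```

```text
clock: 1.72
eef_pos: [0.2874, 0.1612, 0.3142]
tool_rot: [0.191, 0.982, 0.0, 0.001]
ft_force: [-0.4, 0.6, 0.0]
grip_width: 0.0853
grasp_force: 0.0
[ 0.5118 -0.1244 -0.2293  1.4643 -0.0007  0.8965]
```

```bash
python3 -m inch '[105,-320,0,0,0,0,100, 105,-320,0,0,0,0,100, 105,-320,0,0,0,0,100, 105,-320,0,0,0,0,100, 105,-320,0,0,0,0,100, 105,-320,0,0,0,0,100, 105,-320,0,0,0,0,100, 105,-320,0,0,0,0,100]'; python3 -m inch '[55,-165,-110,0,0,0,100, 55,-165,-110,0,0,0,100, 55,-165,-110,0,0,0,100, 55,-165,-110,0,0,0,100, 55,-165,-110,0,0,0,100, 55,-165,-110,0,0,0,100]'
python3 - <<'E'
from h import *
print(info("wrist"))
o=bot.get_obs(); im=bot.camera("wrist"); cv2.imwrite("pics/w1.png",im); print(o["eef_pos"],o["joint_pos"])
for r in bot.spot_point("wrist","lemon_center")[:2]: print(r["uv"],r["confidence"],atz("wrist",r["uv"],.0255,o))
for r in bot.silhouettes("wrist","lemon")[:1]:
    p=np.argwhere(r["mask"])[:,::-1][::7]; w=np.array([atz("wrist",q,.0255,o)[:2] for q in p]);mu=w.mean(0);e,v=np.linalg.eigh(np.cov((w-mu).T))
    print(r["confidence"],r["uv"],len(p),mu,4*np.sqrt(e),np.degrees(np.arctan2(v[1,1],v[0,1])))
E
```

```text
clock: 2.38
eef_pos: [0.3912, -0.1554, 0.3136]
tool_rot: [0.191, 0.982, 0.0, 0.001]
ft_force: [0.6, 0.7, 0.8]
grip_width: 0.0856
grasp_force: 0.0
clock: 2.88
eef_pos: [0.4453, -0.3218, 0.1966]
tool_rot: [0.193, 0.981, 0.001, -0.004]
ft_force: [-0.5, 0.0, -0.4]
grip_width: 0.0856
grasp_force: 0.0
{'intrinsics': array([[282.3637,   0.    , 318.5616],
       [  0.    , 282.3637, 202.9136],
       [  0.    ,   0.    ,   1.    ]]), 'hand_eye': array([[-0.0009, -0.9612, -0.2758,  0.0708],
       [ 1.    , -0.0003, -0.0021, -0.0008],
       [ 0.002 , -0.2758,  0.9612, -0.1193],
       [ 0.    ,  0.    ,  0.    ,  1.    ]])}
[ 0.4453 -0.3218  0.1966] [-0.625   0.3732  0.0397  1.2447 -0.0015 -0.2367]
[317.4, 198.5] 0.72 [ 0.4502 -0.3267  0.0255]
```

View pics/w1.png

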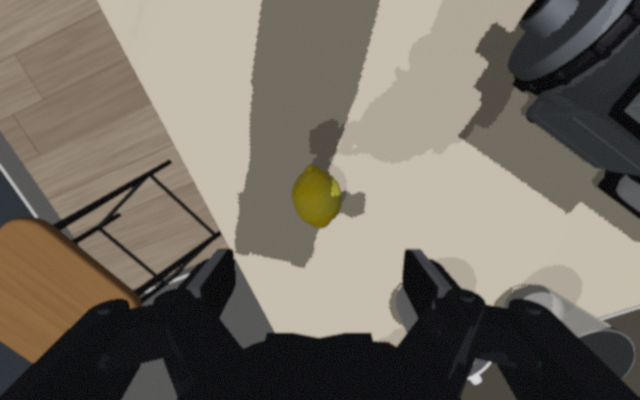

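The wrist picture shows the lemon at (317,197), its long axis vertical in the image and so square to the jaws. I descend and grasp.

```bash
python3 -m inch '[3,-3,-167,0,0,0,100, 3,-3,-167,0,0,0,100, 3,-3,-167,0,0,0,100, 3,-3,-167,0,0,0,100, 3,-3,-167,0,0,0,100, 3,-3,-167,0,0,0,100]'; python3 -m inch '[0,0,0,0,0,0,40, 0,0,0,0,0,0,40, 0,0,0,0,0,0,40, 0,0,0,0,0,0,40, 0,0,0,0,0,0,40, 0,0,0,0,0,0,40]'
```

```text
clock: 3.53
eef_pos: [0.4481, -0.3191, 0.0362]
tool_rot: [0.19, 0.982, 0.001, -0.002]
ft_force: [0.0, 0.2, 0.6]
grip_width: 0.0854
grasp_force: 0.0
clock: 4.03
eef_pos: [0.4515, -0.3229, 0.0411]
tool_rot: [0.191, 0.982, -0.002, 0.004]
ft_force: [-1.4, 0.9, 10.5]
grip_width: 0.0494
grasp_force: 60.2
```

```bash
python3 -m inch '[0,0,0,0,0,0,80, 0,0,0,0,0,0,80, 0,0,0,0,0,0,80, 0,0,-6,0,0,0,80, 0,0,-6,0,0,0,80]'; python3 -m inch '[0,0,0,0,0,0,40, 0,0,0,0,0,0,40, 0,0,0,0,0,0,40, 0,0,0,0,0,0,40, 0,0,0,0,0,0,40, 0,0,0,0,0,0,40]'
```

```text
clock: 4.45
eef_pos: [0.4486, -0.3207, 0.0294]
tool_rot: [0.191, 0.982, 0.0, -0.001]
ft_force: [0.4, 0.7, -0.5]
grip_width: 0.0683
grasp_force: 0.0
clock: 4.95
eef_pos: [0.449, -0.3209, 0.0303]
tool_rot: [0.191, 0.982, 0.0, -0.0]
ft_force: [-0.9, 1.2, 2.1]
grip_width: 0.0497
grasp_force: 62.0
```

```bash
python3 -m inch '[0,0,40,0,0,0,40, 0,0,80,0,0,0,40, 0,0,120,0,0,0,40, 0,0,160,0,0,0,40, 0,0,200,0,0,0,40, 0,0,235,0,0,-0.1,40, 5,30,240,0,0,-0.2,40, 5,60,240,0,0,-0.3,40]'; python3 -m inch '[5,40,0,0,0,-0.1,40, 10,80,0,0,0,-0.2,40, 13,120,0,0,0,-0.265,40, 13,160,0,0,0,-0.265,40, 13,200,0,0,0,-0.265,40, 13,234,0,0,0,-0.265,40, 13,234,0,0,0,-0.265,40, 13,234,0,0,0,-0.265,40]'
python3 - <<'E'
from h import *
o=bot.get_obs();q=R.from_quat(o["tool_rot"]).as_matrix();print(o["clock"],o["eef_pos"],np.degrees(np.arctan2(q[1,1],q[0,1])),q[:,2],o["ft_force"])
im=bot.camera("wrist");cv2.imwrite("pics/w2.png",im)
E
```

```text
clock: 5.62
eef_pos: [0.4564, -0.2627, 0.2736]
tool_rot: [0.339, 0.941, -0.001, 0.004]
ft_force: [1.2, 0.6, -2.3]
grip_width: 0.0497
grasp_force: 62.9
clock: 6.28
eef_pos: [0.4671, -0.0254, 0.27]
tool_rot: [0.455, 0.891, -0.0, -0.0]
ft_force: [0.2, -0.5, -1.3]
grip_width: 0.0498
grasp_force: 62.9
6.2833 [ 0.4671 -0.0254  0.27  ] 35.884072865442626 [-0.0002 -0.0004 -1.    ] [ 0.2386 -0.5136 -1.321 ]
```

View pics/w2.png

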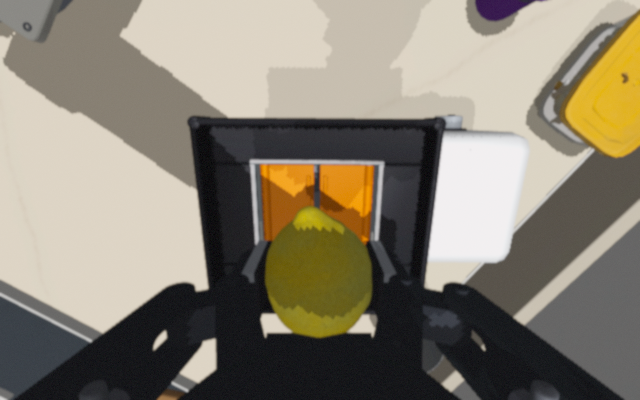

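Run:
```python
from h import *
o=bot.get_obs();q=R.from_quat(o["tool_rot"]).as_matrix()
for n,uv,z in (("slit",(317,175),.158),("flapTop L",(261,164),.158),("flapTop R",(374,164),.158),("chute L",(250,160),.178),("chute R",(383,160),.178),("rim L",(193,119),.2),("rim R",(442,119),.2)):
    p=atz("wrist",uv,z,o)-np.array(o["eef_pos"]); print(n,(q.T@p*1000).round(1))
```

```text
slit [ 27.7  -2.9 112. ]
flapTop L [ 36.8 -48.8 112. ]
flapTop R [ 36.8  43.9 112. ]
chute L [ 42.7 -52.7  92. ]
chute R [42.6 46.5 92. ]
rim L [ 71.9 -82.2  70. ]
rim R [71.7 77.8 69.9]
```

```bash
python3 -m inch '[-2,-2,-30,0,0,0,40, -2,-2,-60,0,0,0,40, -2,-2,-72,0,0,0,40, -2,-2,-76,0,0,0,40, -2,-2,-78,0,0,0,40, -2,-2,-78,0,0,0,40]'
```

```text
clock: 6.83
eef_pos: [0.4656, -0.0301, 0.1926]
tool_rot: [0.458, 0.889, 0.0, 0.0]
ft_force: [0.3, -0.9, -0.9]
grip_width: 0.0496
grasp_force: 62.9
```

```bash
python3 -m inch '[0,0,-2,0,0,0,40, 0,0,-2,0,0,0,40, 0,0,-2,0,0,0,66, 0,0,-2,0,0,0,66, 0,0,-2,0,0,0,66, 0,0,-2,0,0,0,66]'; python3 -m inch '[0,0,8,0,0,0,68, 0,0,30,0,0,0,72, 0,0,60,0,0,0,80, 0,0,90,0,0,0,100, 0,0,90,0,0,0,100]'
python3 - <<'E'
from h import *
im=bot.camera("wrist");cv2.imwrite("pics/w3.png",im)
E
```

```text
clock: 7.33
eef_pos: [0.4654, -0.029, 0.1908]
tool_rot: [0.457, 0.89, 0.0, 0.0]
ft_force: [0.9, 0.7, 0.1]
grip_width: 0.0565
grasp_force: 0.0
clock: 7.75
eef_pos: [0.4681, -0.0292, 0.287]
tool_rot: [0.457, 0.89, 0.002, 0.005]
ft_force: [0.7, -0.2, -0.1]
grip_width: 0.0853
grasp_force: 0.0
```

View pics/w3.png

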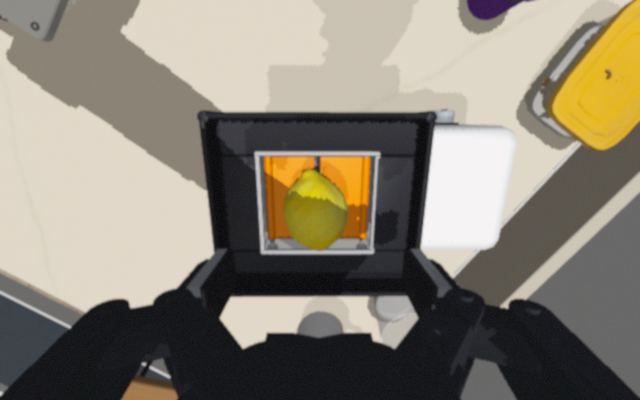

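The picture shows the lemon lying on the closed gate inside the chute, centred at about (316,210). Next is the pusher.

Run:
```python
from h import *
o=bot.get_obs();q=R.from_quat(o["tool_rot"]).as_matrix()
c=np.mean([atz("wrist",u,.178,o) for u in((258,155),(376,154),(262,252),(373,252))],0)
print("chute",c,"lemon",atz("wrist",(316,208),.186,o), "tcp",o["eef_pos"])
w=atz("top",(219.2,234.2),0)
for n,u in(("white",(219.2,234.2)),("purple",(249.7,204.6)),("pink",(253.4,244.7)),("red",(207.7,275.3))):
    p=atz("top",u,0);d=p-w;print(n,p,np.hypot(*d[:2]),np.degrees(np.arctan2(d[1],d[0])))
```

```text
chute [ 0.4644 -0.0285  0.178 ] lemon [ 0.4632 -0.0287  0.186 ] tcp [ 0.4673 -0.0292  0.2844]
white [0.4125 0.3628 0.    ] 0.0 0.0
purple [0.5063 0.2661 0.    ] 0.13477258342793436 -45.87462781385137
pink [0.3765 0.2526 0.    ] 0.11594877283376731 -108.10391577959122
red [0.2839 0.3955 0.    ] 0.13265762608857734 165.72901488906237
```

```bash
python3 -m inch '[-55,320,0,0,0,0,100, -55,320,0,0,0,0,100, -55,320,0,0,0,0,100, -55,320,0,0,0,0,100, -55,320,0,0,0,0,100, -55,320,0,0,0,0,100, -55,320,0,0,0,0,100, -55,320,0,0,0,0,100]';  python3 -m inch '[0,72,-30,0,0,0,70, 0,72,-30,0,0,0,70, 0,72,-30,0,0,0,70]'
python3 - <<'E'
from h import *
o=bot.get_obs();q=R.from_quat(o["tool_rot"]).as_matrix()
im=bot.camera("wrist");cv2.imwrite("pics/w4.png",im);print(o["eef_pos"],o["ft_force"])
for t,z in(("pusher_grip",.103),("pusher",0)):
    for r in bot.spot_point("wrist",t)[:3]: print(t,r["uv"],r["confidence"],atz("wrist",r["uv"],z,o))
E
```

```text
clock: 8.47
eef_pos: [0.4088, 0.2935, 0.2796]
tool_rot: [0.456, 0.89, -0.0, -0.0]
ft_force: [0.7, 0.1, 0.1]
grip_width: 0.0853
grasp_force: 0.0
clock: 8.72
eef_pos: [0.4081, 0.3673, 0.2457]
tool_rot: [0.454, 0.891, -0.002, -0.002]
ft_force: [-0.1, -1.3, -0.7]
grip_width: 0.0598
grasp_force: 0.0
[0.4081 0.3673 0.2457] [-0.1205 -1.2684 -0.6975]
pusher_grip [226.5, 93.2] 0.97 [0.286  0.3951 0.103 ]
pusher_grip [233.7, 267.3] 0.94 [0.3788 0.254  0.103 ]
pusher_grip [345.0, 322.2] 0.76 [0.5125 0.2686 0.103 ]
pusher [321.6, 175.2] 0.98 [0.407  0.3704 0.    ]
pusher [338.7, 271.6] 0.88 [0.51   0.2711 0.    ]
pusher [254.6, 106.7] 0.84 [0.2904 0.3908 0.    ]
```

View pics/w4.png

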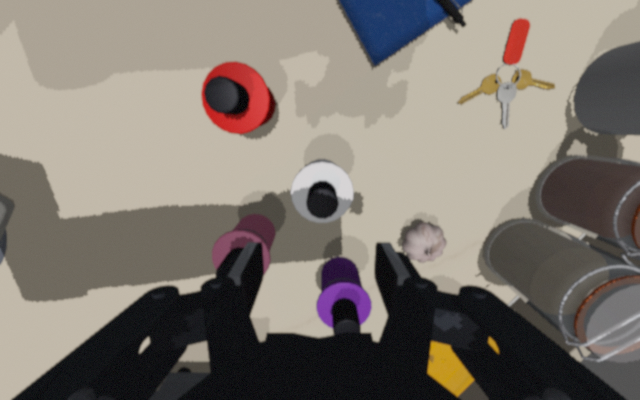

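The picture shows the white pusher with its flange centred at (322,191) and its grip top at about (323,200). The garlic is at (423,240), clear of the descent.

Run:
```python
from h import *
o=bot.get_obs();im=cv2.imread("pics/w4.png");print(o["eef_pos"])
m=cv2.inRange(im,(130,130,130),(255,255,255));m2=cv2.inRange(im,(0,0,0),(60,60,60))
for n,mm,z in(("black",m2,.115),("white",m,.081)):
    k=np.zeros_like(mm);k[155:228,285:360]=1;l=cv2.connectedComponentsWithStats(mm*k)
    i=1+np.argmax(l[2][1:,4]);print(n,l[2][i],l[3][i],atz("wrist",l[3][i],z,o))
print(atz("wrist",(322,191),.081,o),atz("wrist",(323,197),.121,o))
```

```text
[0.4095 0.3625 0.2493]
black [307 182  31  36 823] [321.7388 200.0352] [0.4104 0.3629 0.115 ]
white [ 285  155   75   73 3475] [324.5278 182.3755] [0.4073 0.3725 0.081 ]
[0.4105 0.3635 0.081 ] [0.4086 0.3672 0.121 ]
```

```bash
python3 -m inch '[1,1,-40,0,0,0,60, 1,1,-80,0,0,0,60, 1,1,-115,0,0,0,60, 1,1,-135,0,0,0,60, 1,1,-142,0,0,0,60, 1,1,-142,0,0,0,60]'; python3 -m inch '[0,0,0,0,0,0,15, 0,0,0,0,0,0,15, 0,0,0,0,0,0,15, 0,0,0,0,0,0,15, 0,0,0,0,0,0,15, 0,0,0,0,0,0,15]';  python3 -m inch '[0,0,0,0,0,0,15, 0,0,40,0,0,0,15, 0,0,80,0,0,0,15, 0,0,120,0,0,0,15, 0,0,160,0,0,0,15, 0,0,200,0,0,0,15, 0,0,240,0,0,0,15, 0,0,240,0,0,0,15]'
```

```text
clock: 9.37
eef_pos: [0.4107, 0.3618, 0.1072]
tool_rot: [0.458, 0.889, -0.002, -0.001]
ft_force: [-0.5, -0.9, 0.7]
grip_width: 0.0511
grasp_force: 0.0
clock: 9.87
eef_pos: [0.4127, 0.365, 0.111]
tool_rot: [0.457, 0.89, 0.002, 0.001]
ft_force: [0.3, -0.9, 6.5]
grip_width: 0.0289
grasp_force: 59.8
clock: 10.53
eef_pos: [0.413, 0.3657, 0.3585]
tool_rot: [0.457, 0.89, 0.008, 0.003]
ft_force: [0.6, 0.4, -0.3]
grip_width: 0.0287
grasp_force: 60.1
```

```bash
python3 -m inch '[52,-320,0,0,0,0,15, 52,-320,0,0,0,0,15, 52,-320,0,0,0,0,15, 52,-320,0,0,0,0,15, 52,-320,0,0,0,0,15, 52,-320,0,0,0,0,15, 52,-320,0,0,0,0,15, 52,-320,0,0,0,0,15]'; python3 -m inch '[0,-73,0,0,0,0,15, 0,-73,0,0,0,0,15, 0,-73,0,0,0,0,15, 0,-73,0,0,0,0,15]'
python3 - <<'E'
from h import *
for c in("wrist","side"):
    o=bot.get_obs();im=bot.camera(c);cv2.imwrite(f"pics/{c}5.png",im)
    print(o["eef_pos"],o["ft_force"])
    if c=="side": a=im[60:300,230:430];b=cv2.resize(a,None,fx=2,fy=2)
    else: w=im
cv2.imwrite("pics/j5.png",np.hstack([w[:,160:520],b[:400]]))
E
```

```text
clock: 11.2
eef_pos: [0.4629, 0.0412, 0.3488]
tool_rot: [0.457, 0.889, -0.0, 0.001]
ft_force: [0.3, 0.5, -0.8]
grip_width: 0.0283
grasp_force: 60.0
clock: 11.53
eef_pos: [0.4629, -0.0306, 0.3485]
tool_rot: [0.459, 0.889, 0.0, 0.0]
ft_force: [0.6, 0.8, -1.2]
grip_width: 0.0285
grasp_force: 60.1
[ 0.4629 -0.0306  0.3485] [ 0.5798  0.8181 -1.237 ]
[ 0.463  -0.0295  0.3485] [ 0.2331  0.4245 -0.9547]
```

View pics/j5.png

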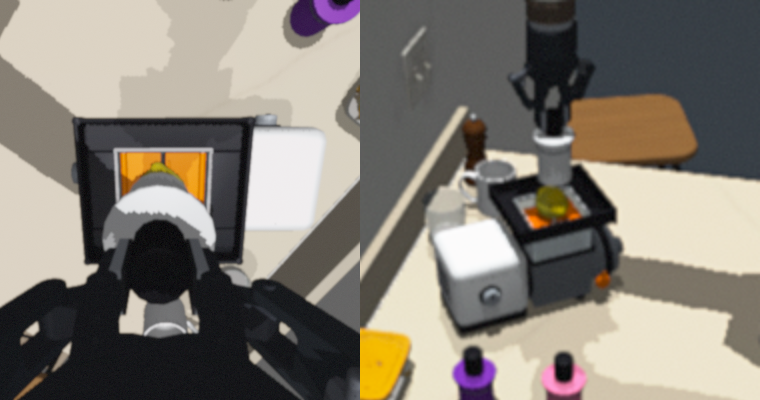

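The picture shows the pusher upright in the jaws, centred over the lemon and the gate. I lower it onto the lemon.

```bash
python3 -m inch '[1,0,-10,0,0,0,15, 1,0,-20,0,0,0,15, 1,0,-24,0,0,0,15, 1,0,-26,0,0,0,15, 1,0,-28,0,0,0,15]'; python3 -m inch '[0,0,-3,0,0,0,15, 0,0,-6,0,0,0,15, 0,0,-9,0,0,0,15, 0,0,-9,0,0,0,15]'
```

```text
clock: 12.05
eef_pos: [0.4642, -0.0281, 0.3206]
tool_rot: [0.456, 0.89, 0.0, 0.0]
ft_force: [0.3, 0.6, 1.0]
grip_width: 0.0287
grasp_force: 60.2
clock: 12.38
eef_pos: [0.4644, -0.0292, 0.3115]
tool_rot: [0.457, 0.89, 0.0, 0.001]
ft_force: [-0.2, -0.1, 3.4]
grip_width: 0.0286
grasp_force: 60.3
```

```bash
python3 -m inch '[0,0,-3,0,0,0,15, 0,0,-6,0,0,0,15, 0,0,-9,0,0,0,15, 0,0,-12,0,0,0,15]'
```

```text
clock: 12.72
eef_pos: [0.4645, -0.0291, 0.2992]
tool_rot: [0.457, 0.89, 0.0, 0.0]
ft_force: [1.6, 0.2, 3.0]
grip_width: 0.0283
grasp_force: 60.6
```

```bash
python3 -m inch '[0,0,-3,0,0,0,15, 0,0,-6,0,0,0,15, 0,0,-9,0,0,0,15, 0,0,-12,0,0,0,15]';  python3 -m inch '[0,0,-3,0,0,0,15, 0,0,-6,0,0,0,15, 0,0,-9,0,0,0,15, 0,0,-12,0,0,0,15]'
```

```text
clock: 13.05
eef_pos: [0.464, -0.0291, 0.2868]
tool_rot: [0.457, 0.89, -0.0, -0.0]
ft_force: [1.1, -0.1, 2.8]
grip_width: 0.0287
grasp_force: 60.6
clock: 13.38
eef_pos: [0.4637, -0.0292, 0.2746]
tool_rot: [0.457, 0.89, -0.0, -0.001]
ft_force: [0.6, -0.1, 2.4]
grip_width: 0.0284
grasp_force: 60.6
```

```bash
python3 -m inch '[0,0,-3,0,0,0,15, 0,0,-6,0,0,0,15, 0,0,-9,0,0,0,15, 0,0,-12,0,0,0,15]';  python3 -m inch '[0,0,-2,0,0,0,15, 0,0,-4,0,0,0,15, 0,0,-6,0,0,0,15, 0,0,-8,0,0,0,15]'
```

```text
clock: 13.72
eef_pos: [0.4643, -0.0292, 0.2632]
tool_rot: [0.457, 0.89, 0.0, 0.0]
ft_force: [0.6, -0.4, 2.3]
grip_width: 0.0285
grasp_force: 60.6
clock: 14.05
eef_pos: [0.464, -0.0291, 0.2549]
tool_rot: [0.457, 0.89, -0.0, -0.0]
ft_force: [0.7, -0.6, 1.1]
grip_width: 0.0283
grasp_force: 60.6
```

```bash
python3 -m inch '[0,0,-2,0,0,0,15, 0,0,-4,0,0,0,15, 0,0,-6,0,0,0,15, 0,0,-8,0,0,0,15]';  python3 -m inch '[0,0,-1,0,0,0,15, 0,0,-2,0,0,0,15, 0,0,-3,0,0,0,15, 0,0,-4,0,0,0,15]'; python3 -m inch '[0,0,-1,0,0,0,15, 0,0,-2,0,0,0,15, 0,0,-3,0,0,0,15, 0,0,-4,0,0,0,15]'
```

```text
clock: 14.38
eef_pos: [0.465, -0.0286, 0.2485]
tool_rot: [0.457, 0.89, 0.001, 0.001]
ft_force: [0.3, 1.2, 6.5]
grip_width: 0.0289
grasp_force: 60.9
clock: 14.72
eef_pos: [0.4652, -0.0288, 0.2447]
tool_rot: [0.457, 0.89, 0.001, 0.001]
ft_force: [-0.3, -0.3, 6.4]
grip_width: 0.0285
grasp_force: 60.9
clock: 15.05
eef_pos: [0.4651, -0.0289, 0.2405]
tool_rot: [0.457, 0.89, 0.001, 0.001]
ft_force: [-0.6, 0.2, 3.4]
grip_width: 0.0286
grasp_force: 60.9
```

```bash
python3 -m inch '[0,0,-1,0,0,0,15, 0,0,-2,0,0,0,15]'; python3 -m inch '[0,0,-1,0,0,0,15, 0,0,-2,0,0,0,15]'
```

```text
clock: 15.22
eef_pos: [0.4651, -0.029, 0.2384]
tool_rot: [0.457, 0.89, 0.001, 0.001]
ft_force: [0.5, 0.1, 5.5]
grip_width: 0.0287
grasp_force: 60.9
clock: 15.38
eef_pos: [0.4648, -0.0291, 0.236]
tool_rot: [0.457, 0.89, 0.001, 0.001]
ft_force: [0.2, -0.2, 4.1]
grip_width: 0.0284
grasp_force: 60.9
```

```bash
python3 -m inch '[0,0,-1,0,0,0,15, 0,0,-2,0,0,0,15]'
```

```text
clock: 15.55
eef_pos: [0.4644, -0.0291, 0.2334]
tool_rot: [0.457, 0.89, 0.0, 0.0]
ft_force: [0.0, -0.3, 4.3]
grip_width: 0.0284
grasp_force: 60.9
```

```bash
python3 -m inch '[0,0,-1,0,0,0,15, 0,0,-2,0,0,0,15]'; python3 -m inch '[0,0,-1,0,0,0,15, 0,0,-2,0,0,0,15]'
```

```text
clock: 15.72
eef_pos: [0.4638, -0.0292, 0.2308]
tool_rot: [0.457, 0.89, -0.0, -0.0]
ft_force: [0.2, 0.1, 3.1]
grip_width: 0.0286
grasp_force: 60.6
clock: 15.88
eef_pos: [0.4637, -0.0291, 0.2287]
tool_rot: [0.457, 0.89, -0.0, -0.001]
ft_force: [1.2, 0.0, 2.0]
grip_width: 0.0288
grasp_force: 60.6
```

```bash
python3 -m inch '[0,0,-1,0,0,0,15, 0,0,-2,0,0,0,15]'; python3 -m inch '[0,0,-1,0,0,0,15, 0,0,-2,0,0,0,15]'
```

```text
clock: 16.05
eef_pos: [0.4638, -0.029, 0.2269]
tool_rot: [0.457, 0.89, -0.0, -0.0]
ft_force: [0.7, 0.2, 1.6]
grip_width: 0.0283
grasp_force: 60.6
clock: 16.22
eef_pos: [0.4642, -0.029, 0.2256]
tool_rot: [0.457, 0.89, 0.0, 0.0]
ft_force: [-1.0, 0.8, 8.5]
grip_width: 0.0282
grasp_force: 60.7
```

```bash
python3 -m inch '[0,0,0,0,0,0,15, 0,0,0,0,0,0,15]'
```

```text
clock: 16.38
eef_pos: [0.4643, -0.0289, 0.2256]
tool_rot: [0.457, 0.89, 0.0, 0.0]
ft_force: [0.1, -0.0, 3.9]
grip_width: 0.0287
grasp_force: 60.7
```

```bash
python3 -m inch '[0,0,-1,0,0,0,15]'
```

```text
clock: 16.47
eef_pos: [0.4646, -0.029, 0.2252]
tool_rot: [0.457, 0.89, 0.001, 0.001]
ft_force: [-0.7, 0.6, 11.7]
grip_width: 0.0287
grasp_force: 61.1
```

```bash
python3 -m inch '[0,0,0,0,0,0,15, 0,0,0,0,0,0,15]'
```

```text
clock: 16.63
eef_pos: [0.4645, -0.0288, 0.2252]
tool_rot: [0.457, 0.89, 0.001, 0.001]
ft_force: [-1.0, 1.0, 7.4]
grip_width: 0.0282
grasp_force: 61.1
```

```bash
python3 -m inch '[0,0,0,0,0,0,15]'
```

```text
clock: 16.72
eef_pos: [0.4645, -0.0288, 0.2252]
tool_rot: [0.457, 0.89, 0.001, 0.001]
ft_force: [-0.5, 0.9, 6.4]
grip_width: 0.0283
grasp_force: 61.1
```

```bash
python3 -m inch '[0,0,-0.5,0,0,0,15, 0,0,-0.5,0,0,0,15]'
```

```text
clock: 16.88
eef_pos: [0.4647, -0.0288, 0.225]
tool_rot: [0.457, 0.89, 0.001, 0.001]
ft_force: [-1.0, 1.2, 8.0]
grip_width: 0.0282
grasp_force: 61.1
```

```bash
python3 -m inch '[0,0,-0.5,0,0,0,15, 0,0,-0.5,0,0,0,15]'
```

```text
clock: 17.05
eef_pos: [0.4647, -0.0287, 0.2247]
tool_rot: [0.457, 0.89, 0.001, 0.001]
ft_force: [-1.4, 0.7, 10.0]
grip_width: 0.0285
grasp_force: 61.1
```

```bash
python3 -m inch '[0,0,-0.5,0,0,0,15, 0,0,-0.5,0,0,0,15]'
```

```text
clock: 17.22
eef_pos: [0.4648, -0.0287, 0.2244]
tool_rot: [0.457, 0.89, 0.001, 0.001]
ft_force: [-1.4, 1.7, 10.8]
grip_width: 0.0285
grasp_force: 61.2
```

```bash
python3 -m inch '[0,0,-0.3,0,0,0,15, 0,0,-0.3,0,0,0,15, 0,0,-0.3,0,0,0,15]'
```

```text
clock: 17.47
eef_pos: [0.4648, -0.0287, 0.2241]
tool_rot: [0.457, 0.89, 0.001, 0.001]
ft_force: [-1.2, 1.2, 9.6]
grip_width: 0.0286
grasp_force: 61.3
```

```bash
python3 -m inch '[0,0,-0.3,0,0,0,15, 0,0,-0.3,0,0,0,15, 0,0,-0.3,0,0,0,15]'
```

```text
clock: 17.72
eef_pos: [0.4646, -0.0287, 0.2236]
tool_rot: [0.457, 0.89, 0.001, 0.001]
ft_force: [-1.1, 0.7, 9.2]
grip_width: 0.0284
grasp_force: 61.3
```

```bash
python3 -m inch '[0,0,-0.5,0,0,0,15, 0,0,-0.5,0,0,0,15]'; python3 -m inch '[0,0,-0.5,0,0,0,15, 0,0,-0.5,0,0,0,15]'
```

```text
clock: 17.88
eef_pos: [0.4645, -0.0286, 0.2231]
tool_rot: [0.457, 0.89, 0.001, 0.001]
ft_force: [-2.3, 0.9, 10.0]
grip_width: 0.0285
grasp_force: 61.3
clock: 18.05
eef_pos: [0.4645, -0.0286, 0.2227]
tool_rot: [0.457, 0.89, 0.001, 0.001]
ft_force: [-2.1, 1.3, 10.3]
grip_width: 0.0283
grasp_force: 61.5
```

```bash
python3 -m inch '[0,0,-0.3,0,0,0,15, 0,0,-0.5,0,0,0,15, 0,0,-0.6,0,0,0,15]'
```

```text
clock: 18.3
eef_pos: [0.4643, -0.0286, 0.2219]
tool_rot: [0.457, 0.89, 0.001, 0.0]
ft_force: [-2.2, 1.7, 10.3]
grip_width: 0.0286
grasp_force: 61.4
```

```bash
python3 -m inch '[0,0,-0.3,0,0,0,15, 0,0,-0.5,0,0,0,15, 0,0,-0.8,0,0,0,15]'
```

```text
clock: 18.55
eef_pos: [0.4641, -0.0286, 0.221]
tool_rot: [0.457, 0.89, 0.001, 0.0]
ft_force: [-2.3, 0.9, 10.4]
grip_width: 0.0287
grasp_force: 61.3
```

```bash
python3 -m inch '[0,0,-0.3,0,0,0,15, 0,0,-0.5,0,0,0,15, 0,0,-0.8,0,0,0,15]'
```

```text
clock: 18.8
eef_pos: [0.464, -0.0286, 0.2201]
tool_rot: [0.457, 0.89, 0.001, 0.0]
ft_force: [-3.0, 0.8, 10.0]
grip_width: 0.0285
grasp_force: 61.3
```

```bash
python3 -m inch '[0,0,-0.3,0,0,0,15, 0,0,-0.5,0,0,0,15, 0,0,-0.7,0,0,0,15]'
```

```text
clock: 19.05
eef_pos: [0.4638, -0.0287, 0.2192]
tool_rot: [0.457, 0.89, 0.001, -0.0]
ft_force: [-2.7, 1.4, 8.7]
grip_width: 0.0285
grasp_force: 61.2
```

```bash
python3 -m inch '[0,0,-0.4,0,0,0,15, 0,0,-0.7,0,0,0,15, 0,0,-1,0,0,0,15]'
```

```text
clock: 19.3
eef_pos: [0.4637, -0.0287, 0.218]
tool_rot: [0.457, 0.89, 0.0, -0.0]
ft_force: [-2.1, 0.5, 8.7]
grip_width: 0.0282
grasp_force: 61.1
```

```bash
python3 -m inch '[0,0,-0.4,0,0,0,15, 0,0,-0.7,0,0,0,15, 0,0,-1,0,0,0,15]'
```

```text
clock: 19.55
eef_pos: [0.4638, -0.0287, 0.2171]
tool_rot: [0.457, 0.89, 0.001, -0.0]
ft_force: [-2.2, 1.0, 8.7]
grip_width: 0.0287
grasp_force: 61.1
```

```bash
python3 -m inch '[0,0,-0.3,0,0,0,15, 0,0,-0.6,0,0,0,15, 0,0,-0.8,0,0,0,15]'
```

```text
clock: 19.8
eef_pos: [0.4643, -0.0284, 0.2167]
tool_rot: [0.457, 0.89, 0.001, 0.0]
ft_force: [-1.8, 1.5, 11.3]
grip_width: 0.0288
grasp_force: 61.1
```

```bash
python3 -m inch '[0,0,-0.2,0,0,0,15, 0,0,-0.2,0,0,0,15]'
```

```text
clock: 19.97
eef_pos: [0.4644, -0.0284, 0.2166]
tool_rot: [0.457, 0.89, 0.001, 0.0]
ft_force: [-2.4, 1.8, 9.5]
grip_width: 0.0287
grasp_force: 61.1
```

```bash
python3 -m inch '[0,0,0,0,0,0,15, 0,0,0,0,0,0,15, 0,0,0,0,0,0,15]'
```

```text
clock: 20.22
eef_pos: [0.4645, -0.0284, 0.2165]
tool_rot: [0.457, 0.89, 0.001, 0.0]
ft_force: [-1.0, 1.6, 9.7]
grip_width: 0.0283
grasp_force: 61.1
```

```bash
python3 -m inch '[0,0,-0.3,0,0,0,15, 0,0,-0.5,0,0,0,15, 0,0,-0.5,0,0,0,15]'
```

```text
clock: 20.47
eef_pos: [0.4647, -0.0283, 0.2163]
tool_rot: [0.457, 0.89, 0.001, 0.001]
ft_force: [-0.4, 2.6, 10.0]
grip_width: 0.0285
grasp_force: 61.4
```

```bash
python3 -m inch '[0,0,0,0,0,0,15, 0,0,0,0,0,0,15, 0,0,0,0,0,0,15]'
```

```text
clock: 20.72
eef_pos: [0.4648, -0.0283, 0.2163]
tool_rot: [0.457, 0.89, 0.002, 0.001]
ft_force: [-1.9, 2.6, 10.4]
grip_width: 0.0289
grasp_force: 61.5
```

```bash
python3 -m inch '[0,0,-0.4,0,0,0,15, 0,0,-0.8,0,0,0,15, 0,0,-0.8,0,0,0,15]'
```

```text
clock: 20.97
eef_pos: [0.4651, -0.0282, 0.216]
tool_rot: [0.457, 0.89, 0.002, 0.001]
ft_force: [-0.9, 2.7, 12.3]
grip_width: 0.0284
grasp_force: 61.8
```

```bash
python3 -m inch '[0,0,0,0,0,0,15, 0,0,0,0,0,0,15, 0,0,0,0,0,0,15]'
```

```text
clock: 21.22
eef_pos: [0.4651, -0.0282, 0.216]
tool_rot: [0.456, 0.89, 0.002, 0.001]
ft_force: [-1.0, 2.3, 13.6]
grip_width: 0.0287
grasp_force: 61.8
```

```bash
for i in 1 2 3; do python3 -m inch '[0,0,0,0,0,0,15, 0,0,0,0,0,0,15, 0,0,0,0,0,0,15]' | grep -E "clock|eef_pos|ft"; done
```

```text
clock: 21.47
eef_pos: [0.4651, -0.0281, 0.216]
ft_force: [-2.3, 2.9, 12.0]
clock: 21.72
eef_pos: [0.4651, -0.0281, 0.216]
ft_force: [-1.1, 1.9, 12.8]
clock: 21.97
eef_pos: [0.4651, -0.0281, 0.216]
ft_force: [-1.9, 1.8, 11.8]
```

```bash
python3 -m inch '[0,0,0,0,0,0,15, 0,0,0,0,0,0,15, 0,0,0,0,0,0,15, 0,0,0,0,0,0,15, 0,0,0,0,0,0,15, 0,0,0,0,0,0,15, 0,0,0,0,0,0,15, 0,0,0,0,0,0,15]'|grep -E "eef|ft"; python3 -m inch '[0,0,3,0,0,0,15, 0,0,8,0,0,0,15, 0,0,16,0,0,0,15, 0,0,24,0,0,0,15, 0,0,32,0,0,0,15, 0,0,40,0,0,0,15, 0,0,48,0,0,0,15, 0,0,56,0,0,0,15]'; python3 -m inch '[0,0,15,0,0,0,15, 0,0,30,0,0,0,15, 0,0,45,0,0,0,15, 0,0,60,0,0,0,15, 0,0,75,0,0,0,15, 0,0,90,0,0,0,15, 0,0,100,0,0,0,15, 0,0,100,0,0,0,15]'
python3 - <<'E'
from h import *
for c in("wrist","side"):
    im=bot.camera(c);cv2.imwrite(f"pics/{c}6.png",im)
    if c=="side": b=cv2.resize(im[60:300,230:430],None,fx=2,fy=2)
    else: w=im
cv2.imwrite("pics/j6.png",np.hstack([w[:,160:520],b[:400]]))
E
```

```text
eef_pos: [0.4651, -0.0282, 0.216]
ft_force: [-1.2, 2.5, 12.8]
clock: 23.3
eef_pos: [0.4655, -0.0291, 0.2725]
tool_rot: [0.457, 0.89, 0.001, 0.002]
ft_force: [0.2, -0.2, -1.3]
grip_width: 0.0285
grasp_force: 60.7
clock: 23.97
eef_pos: [0.4652, -0.0294, 0.3731]
tool_rot: [0.457, 0.89, 0.001, 0.003]
ft_force: [-0.6, -0.2, -1.0]
grip_width: 0.0286
grasp_force: 60.6
```

View pics/j6.png

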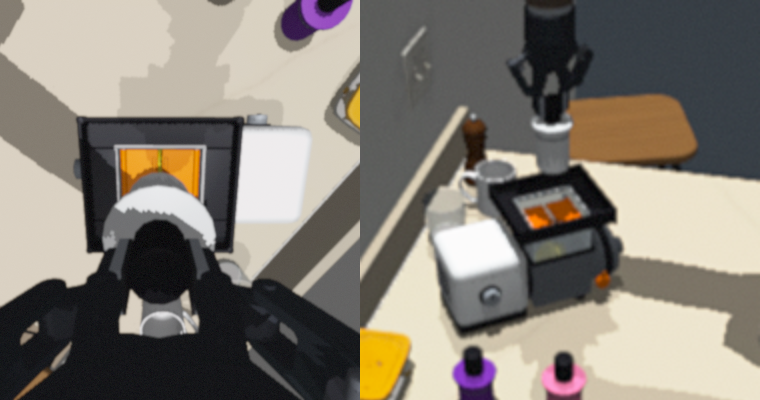

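The gate is shut over the lemon and the pusher is free. I take it back to its starting spot.

```bash
python3 -m inch '[-53,320,0,0,0,0,15, -53,320,0,0,0,0,15, -53,320,0,0,0,0,15, -53,320,0,0,0,0,15, -53,320,0,0,0,0,15, -53,320,0,0,0,0,15, -53,320,0,0,0,0,15, -53,320,0,0,0,0,15]'|grep eef; python3 -m inch '[0,72,-10,0,0,0,15, 0,72,-50,0,0,0,15, 0,72,-90,0,0,0,15, 0,72,-130,0,0,0,15, 0,72,-170,0,0,0,15, 0,72,-210,0,0,0,15, 0,72,-235,0,0,0,15, 0,72,-245,0,0,0,15]'; python3 -m inch '[0,0,-3,0,0,0,15, 0,0,-6,0,0,0,15, 0,0,-9,0,0,0,15, 0,0,-9,0,0,0,15]'
```

```text
eef_pos: [0.4098, 0.2934, 0.3688]
clock: 25.4
eef_pos: [0.4075, 0.3597, 0.1185]
tool_rot: [0.457, 0.89, -0.006, -0.002]
ft_force: [-0.2, -0.6, -1.8]
grip_width: 0.0284
grasp_force: 60.5
clock: 25.73
eef_pos: [0.4123, 0.3638, 0.1177]
tool_rot: [0.457, 0.89, 0.002, 0.001]
ft_force: [0.2, 0.4, -1.5]
grip_width: 0.0285
grasp_force: 60.5
```

```bash
python3 -m inch '[0,0,-2,0,0,0,15, 0,0,-4,0,0,0,15, 0,0,-4,0,0,0,15]'; python3 -m inch '[0,0,-1,0,0,0,15, 0,0,-2,0,0,0,15, 0,0,-2,0,0,0,15]'
```

```text
clock: 25.98
eef_pos: [0.4114, 0.3631, 0.1125]
tool_rot: [0.457, 0.89, 0.001, 0.0]
ft_force: [0.5, 0.8, -1.8]
grip_width: 0.0284
grasp_force: 60.5
clock: 26.23
eef_pos: [0.4114, 0.3631, 0.1109]
tool_rot: [0.457, 0.89, 0.001, 0.0]
ft_force: [-1.1, -0.9, 3.6]
grip_width: 0.0281
grasp_force: 61.3
```

Contact came at the expected height. I release and rise.

```bash
python3 -m inch '[0,0,0,0,0,0,30, 0,0,0,0,0,0,40, 0,0,0,0,0,0,55, 0,0,0,0,0,0,60, 0,0,0,0,0,0,60]'; python3 -m inch '[0,0,20,0,0,0,60, 0,0,50,0,0,0,60, 0,0,90,0,0,0,60, 0,0,130,0,0,0,60, 0,0,160,0,0,0,60, 0,0,180,0,0,0,60, 0,0,180,0,0,0,60]'
python3 - <<'E'
from h import *
w=bot.camera("wrist");s=bot.camera("side");t=bot.camera("top")
cv2.imwrite("pics/j7.png",np.hstack([cv2.resize(s[100:340,210:410],None,fx=2,fy=2),cv2.resize(t[140:300,180:360],None,fx=2.2,fy=3)]))
cv2.imwrite("pics/w7.png",w)
E
```

```text
clock: 26.65
eef_pos: [0.4111, 0.3629, 0.1097]
tool_rot: [0.457, 0.89, -0.0, -0.0]
ft_force: [-0.1, -0.5, 0.6]
grip_width: 0.0511
grasp_force: 0.0
clock: 27.23
eef_pos: [0.4129, 0.3645, 0.2956]
tool_rot: [0.457, 0.89, 0.005, 0.002]
ft_force: [0.1, 0.6, 0.3]
grip_width: 0.0515
grasp_force: 0.0
```

View pics/j7.png

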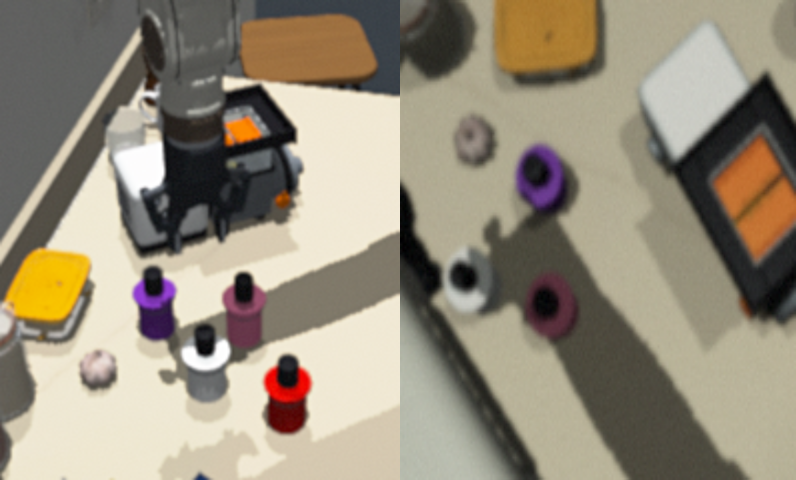

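The white pusher stands upright at side-crop (205,365). The gate is shut and empty on top, and the garlic is still where it was. I hand in.

```bash
python3 -c "
from workcell import bot
print(bot.job_done())"
```

```text
the job is handed in; nothing more can be done
None
```

I handed the job in at about 27 s. The lemon is bedded on the screw after a steady press of about 12 N for over a second; no reading passed 13.6 N. The gate is shut over it, the pusher stands upright at its starting spot, and I left the garlic and mug alone.

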